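# Key a quick-change lap wheel onto a bench lap's spindle and hold it home

### The job

Slide the clear splash guard of the jeweller's bench lap fully open. The lap wheel inside sits loosely on the spindle: by its knurled hub, turn it under light downward pressure until the hidden keyways underneath drop over the spindle's drive pins, and push it fully home against the ejector spring. Finish while still holding the wheel pushed home, so that I can close the drawbar from below, and leave the other things on the bench where they are.

Things in the scene. Friction and masses are not known exactly. Their poses are not given: they have to be found in the camera images.
- bench_lap: The machine: a low grey box, 220 mm (its x) by 420 mm (its y) by 112 mm high to the deck, fixed to the bench, yaw within 0.25 rad of the world's. Origin: centre of its underside on the bench; y runs along the guard's track. A round black bowl, 172 mm across, floor 45 mm above the bench, lies in its +y half. Two guard rails along y reach 124 mm above the bench.
- guard (a joint): Slide of the clear splash guard, m: 0 shut over the bowl, 0.185 fully open; it grows as the guard moves towards the machine's -y. Friction about 2 N plus light damping; it stays where it is left. Starts between 0 and 0.03. The panel is 194 by 195 mm, 4 mm thick, its top 121 mm above the bench.
- guard_handle (a point): Centre of the guard's black pull bar: 80 mm long (machine x), 14 mm wide (machine y), 16 mm high, its top 157 mm above the bench and 36 mm above the panel, its underside 20 mm above the panel; on two posts 14 mm square. Moves with the guard.
- spindle_seat (a point): Centre of the seat, a 60 mm steel flange facing up, 60 mm above the bench, at (0, 95, 60) mm in the machine's frame. The vertical spindle nose on it is 22 mm thick and 24 mm high, with three radial drive pins 120 degrees apart at an unknown angle (5 mm thick, tips 16 mm from the axis, tops 6 mm above the seat). The spindle is locked and does not turn.
- lap_wheel: Lap wheel, 0.35 to 0.5 kg: aluminium disc 124 mm across, 8 mm thick, with a knurled steel hub 46 mm across on it. Origin: centre of its underside. Starts resting on the pin tops, origin 6 mm above the seat; home, origin at the seat. Three hidden keyways, 120 degrees apart, 8 mm wide: at most 1.75 rad of turning either way brings the next drop, with about 0.1 rad of play each side of it.
- hub_top (a point): Centre of the knurled hub's top face: 44 mm above the wheel's underside, 36 mm above the disc's face; at the start 110 mm above the bench, at home 104 mm. The hub is round, 46 mm across, and may be gripped at any angle.
- ejector (a joint): The sprung plunger in the spindle's middle, pressed down by the wheel, m: 0 with the wheel on the pin tops or higher, 0.006 with the wheel fully home. It pushes up with about 2.5 N at 0 and 10 N at 0.006, so a wheel that is let go rises again to about 5 mm above the seat; it takes 6 to 7 N on the wheel to keep it home.
- jar: Bystander: amber glass jar with a steel cap, 56 mm in diameter, 62 mm high, on the bench. Origin: centre of its underside.
- hammer: Bystander: hammer, 220 mm long, lying on the bench.
- steel_block: Bystander: steel bench block, 75 by 75 by 20 mm, on the bench. Origin: centre of its underside.

How it is judged:
On the way, in this order (a step that is already met when the one before it is completed fails the run):
1. the guard is slid fully open (value of joint guard above 0.17 m), for 0.2 s.
2. the wheel is turned until it drops over the pins and is pushed home on its seat (z of lap_wheel in the frame of spindle_seat below 0.002 m and horizontal distance between lap_wheel and spindle_seat below 0.004 m and angle between lap_wheel's own z axis and vertical below 0.05 rad), for 0.2 s.
At the end, for the whole second after the job is handed in: The guard is open (joint above 0.165 m) and the wheel is still held by the robot's fingers (contact above 4 N), at rest, pushed home: its underside within 2 mm of the seat, level within 0.05 rad and centred within 4 mm (all of step 2 and value of joint guard above 0.165 m and linear speed of lap_wheel below 0.02 m/s and contact force between the fingers and lap_wheel above 4 N); the arm keeps its last pose, push and grip.
It fails at once if a bystander on the bench is pushed more than 30 mm (distance of any of jar, hammer, steel_block from where it was at the start of the episode above 0.03 m).
It also fails if it takes over 58 s, if anything falls off the work surface, if the arm or the gripper's body presses on something with over 40 N, if the wrist force passes 120 N, or if a joint passes its speed limit or range.

### The arm

A 6-joint arm with a two-finger parallel gripper is mounted at the origin on the work surface. World frame = base frame: x ahead of the robot, y to its left, z up, the work surface at z = 0. Lengths are in m, angles in rad, forces in N, time in s.
With the tool pointing down it reaches from about 0.3 to 0.875 m from the base axis. Payload 6.4 kg.
Tool frame: the origin (TCP) lies midway between the tips of the shut fingers; the grasp point (between the pads) lies 19 mm behind it; z points along the fingers, y is the line along which they close (so a half turn about z gives the same grasp; the last joint's range is limited). The gripper opens to 88 mm and grips with 3 to 60 N. Pads are 18 mm wide; open, the fingers measure 123 mm over their backs; the gripper's body (75 mm by 187 mm) begins 45 mm behind the grasp point.
Start: joints at [-0.206, 0.181, 1.607, -0, 1.354, -0.206], TCP at [0.575, 0, 0.239] pointing down, gripper open.
Joint ranges: [-2.99, 2.99], [-0.89, 2.07], [0.3, 2.58], [-1.14, 4.28], [0, 2.63], [-3.12, 3.12]. Speed limits (rad/s): [2.57, 2.57, 3.01, 3.14, 3.14, 3.14].

### API

Orientations are given as a unit quaternion [x, y, z, w].
In Python, from cell import env gives the robot as it stands. The module is installed in compiled form; this text tells all that it offers.
- The arm moves only by the tool apply_moves, never from a script. Its argument "moves" is a list that holds one entry, the list of rows, each a list of 7 numbers: the closure, from 0 (fully open) to 1 (shut), then the shift along the tool's x, y, z each as a share of 0.1 m, from -1 to 1, then the turn, a rotation vector about the tool's x, y, z each as a share of 180 degrees, from -1 to 1. In form: [[[fingers, dx, dy, dz, wx, wy, wz], ...]]. A call has 1 to 8 rows; each row is the pose to reach, as a shift and turn from the pose commanded when the call began, along the tool's axes at that moment, turning the shorter way round; what a row does not reach only later rows make up. A row lasts 1/12 s, in which the tool goes at most 41.7 mm and 7.16 degrees, less where a joint would pass 70% of its speed; a pose out of reach is approached as far as the arm can. A call with a number of a shift or a turn outside -1 to 1 is refused whole. A call with a gripper value outside its range is refused whole. The fingers move at their own pace and stop on an object; "force" is the grip in N (left out, the last holds). Time passes only in rows, so rows that repeat a pose let the fingers close. It gives the time, the measured TCP pose, the force, the opening and the grip force at its end, in the units of the state.
- env.sense(): the state, without advancing time (a new reading comes with each control period).
- env.camera(name): name is "scene" or "side" or "wrist"; returns (picture, depth): 420x560x3 uint8, red, green, blue; 420x560 float32, m along the optical axis (not along the pixel's ray), 0 where there is no reading.
- env.camera_params(name): a dict with "fx", "fy", "cx", "cy" (pixels), "rvec" (rotation vector, rad) and "tvec" (3), from world to camera coordinates, as OpenCV has them. Camera axes: x right, y down, z forward; pixel columns grow to the right and rows downward; lengths in m; the calibration is good to about 2 mm. A picture is of the moment at which its call begins: read the wrist's pose just before it. camera_params takes no time and is no camera call; for the wrist camera it gives the pose at the moment of the call.
- env.sign_off(): hands the job in; it is judged then, once.
Trained networks look in the newest picture that a camera, given by its name, has taken for a name from the list of things; names that differ only in an ending like _2 or _b are one class to them, and where a whole thing is asked for, a point or a joint stands for the part that bears it (a point fixed in the world has none). Each returns a list of dicts, best first, with "confidence" (0 to 1); they miss things now and then, are a little off and sometimes report something else, mostly with a low value. They report only what shows in the picture. A call takes as long as a camera call.
- env.outline_of(query, camera): "region" (420x560 bool, what is visible of it) and "bbox" ([left, top, right, bottom] in pixels, round what is visible of it).
The state is a dict: "time_s": time; "joint_positions": joint angles; "qvel": joint speeds; "effort": joint torques, N m; "ee_pos": TCP position; "tool_rot": TCP orientation; "wrist_force": force on the tool from outside, world axes, zero at the start; "ft_torque": the same for the moment, N m; "gripper_width": finger opening in m; "grip_force": force on a finger pad.
Only numpy, scipy, OpenCV 4.12 (cv2) and the standard library are available. Lean on these libraries where they do the work, as an engineer would, in place of code of your own. Each camera call takes 0.05 s, during which the arm holds its last target. There are 200 camera calls.

## Working session

There is one attempt and no reset: what is moved stays moved. The work goes in short steps, Python scripts to look and compute and a tool call to move; the robot and the scene stay as the last step left them, time stands still between calls to the robot, and variables do not carry over. Pictures are saved under pics/ and viewed, at most 10 in all, crops included, and the job is handed in when it is done.

Besides the shell and the picture viewer there is one more tool, called after "Request:" as name(argument=value, ...) on one line, values as JSON. apply_moves: Moves the arm, as the interface text tells. Its arguments: {"type":"object","properties":{"moves":{"type":"array","items":{"type":"array","items":{"type":"array","items":{"type":"number"}}}},"force":{"type":"number"}},"required":["moves"]}

```bash
mkdir -p pics; cat > h.py <<'E'
import numpy as np, cv2
from cell import env
from scipy.spatial.transform import Rotation as R
def cam(n):
    p=env.camera_params(n); im,d=env.camera(n)
    return p,im,d
def world(p,d,mask):
    v,u=np.nonzero(mask&(d>0)); z=d[v,u]
    c=np.c_[(u-p['cx'])/p['fx']*z,(v-p['cy'])/p['fy']*z,z]
    M=R.from_rotvec(np.ravel(p['rvec'])).as_matrix()
    return (c-np.ravel(p['tvec']))@M
def save(n,im): cv2.imwrite('pics/'+n,im[:,:,::-1])
E
python3 - <<'E'
from h import *
s=env.sense();print(s)
for n in('scene','side'):
    p,im,d=cam(n);save(n+'0.png',im)
    for q in('lap_wheel','guard_handle','hub_top','bench_lap','guard'):
        for o in env.outline_of(q,n)[:1]:
            w=world(p,d,o['region']);print(n,q,round(o['confidence'],2),o['bbox'],np.median(w,0).round(3),np.percentile(w,2,0).round(3),np.percentile(w,98,0).round(3))
E
```

```text
{'time_s': 0.0, 'joint_positions': array([-2.06272528e-01,  1.81469416e-01,  1.60801965e+00,  1.20426622e-05,
        1.35377213e+00, -2.06319750e-01]), 'qvel': array([ 0.00040346, -0.00028799, -0.00021503, -0.00056374,  0.0016353 ,
       -0.0008752 ]), 'effort': array([-5.85923790e-04, -4.33866942e+01, -3.41848969e+01,  7.00952648e-02,
        3.87157314e-02, -1.54040990e-04]), 'ee_pos': array([5.74468936e-01, 1.48168254e-04, 2.37844774e-01]), 'tool_rot': array([ 7.07090760e-01,  7.07122310e-01, -4.51654895e-04, -7.01466819e-04]), 'wrist_force': array([-0.30984752,  0.97607838,  0.07686889]), 'ft_torque': array([-0.03364172,  0.04207365, -0.04817366]), 'grip_force': 0.0, 'gripper_width': 0.08798665638125744}
scene guard_handle 0.87 [267.0, 195.4, 369.5, 275.2] [0.551 0.109 0.122] [0.447 0.009 0.118] [0.636 0.201 0.157]
scene bench_lap 0.91 [210.9, 169.0, 374.7, 304.5] [0.583 0.06  0.114] [ 0.433 -0.19   0.021] [0.658 0.222 0.137]
scene guard 0.94 [269.8, 197.2, 366.6, 272.8] [0.55  0.109 0.122] [0.45  0.01  0.119] [0.634 0.2   0.157]
side guard_handle 0.77 [222.8, 210.2, 303.6, 270.2] [0.54  0.115 0.122] [0.448 0.016 0.118] [0.634 0.205 0.156]
side bench_lap 0.87 [212.9, 172.2, 319.2, 303.8] [0.532 0.106 0.115] [ 0.417 -0.181  0.022] [0.647 0.227 0.143]
side guard 0.78 [215.9, 212.2, 302.2, 272.2] [0.541 0.115 0.122] [0.447 0.016 0.118] [0.636 0.205 0.157]
```

View pics/scene0.png

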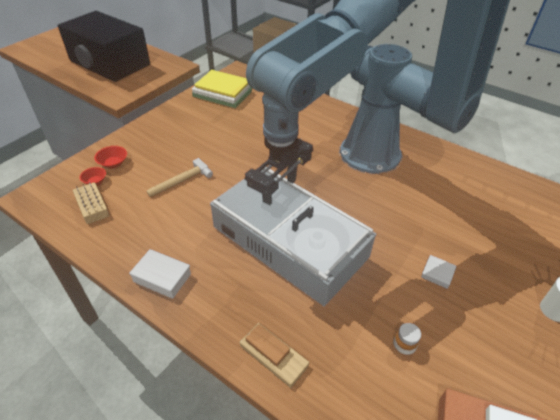

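The scene shows the machine below the gripper, with the guard shut over the bowl at about (320,240) and the bar at about (302,217). All the bystanders are well clear.

```bash
python3 - <<'E'
from h import *
for n in('scene','side'):
    p,im,d=cam(n)
    r=env.outline_of('guard',n)[0]['region']
    w=world(p,d,cv2.dilate(r.astype(np.uint8),np.ones((5,5)))>0)
    b=w[(w[:,2]>.147)&(w[:,2]<.162)&(abs(w[:,0]-.55)<.1)&(abs(w[:,1]-.07)<.12)]
    g=world(p,d,r);g=g[(g[:,2]>.116)&(g[:,2]<.126)]
    a=world(p,d,env.outline_of('bench_lap',n)[0]['region']);a=a[(a[:,2]>.104)&(a[:,2]<.13)]
    for t,q in(('bar',b),('guard',g),('deck',a)): print(n,t,len(q),q.mean(0).round(4) if len(q) else '',cv2.minAreaRect((q[:,:2]*1000).astype(np.float32)) if len(q)>3 else '')
p,im,d=cam('wrist');save('w0.png',im)
for q in('guard_handle','lap_wheel','hub_top'):
    for o in env.outline_of(q,'wrist')[:1]:
        w=world(p,d,o['region']);print(q,o['bbox'],o['confidence'])
        b=w[(w[:,2]>.147)&(w[:,2]<.162)]
        if len(b)>3: print(len(b),b.mean(0),cv2.minAreaRect((b[:,:2]*1000).astype(np.float32)))
E
```

```text
scene bar 154 [0.5403 0.052  0.1558] ((537.2837524414062, 51.1127815246582), (15.353944778442383, 80.79484558105469), 85.79032135009766)
scene guard 3728 [0.5466 0.112  0.1219] ((539.31884765625, 101.59733581542969), (203.30958557128906, 197.98928833007812), 84.6297836303711)
scene deck 8307 [0.5527 0.0438 0.1181] ((534.6785278320312, 8.869155883789062), (421.9366149902344, 222.14450073242188), 85.00316619873047)
side bar 178 [0.5358 0.0551 0.1553] ((535.9439697265625, 54.0270881652832), (18.644088745117188, 79.75740814208984), 86.69833374023438)
side guard 3678 [0.541  0.1175 0.122 ] ((541.9127197265625, 105.50496673583984), (202.40061950683594, 195.64874267578125), 85.11774444580078)
side deck 8239 [0.5333 0.0457 0.1181] ((533.0753784179688, 8.663482666015625), (429.88909912109375, 221.27557373046875), 84.96157836914062)
guard_handle [82.4, 0.0, 378.4, 195.6] 0.64
2881 [0.53433528 0.0519628  0.15656114] ((533.838623046875, 51.478729248046875), (14.179054260253906, 80.44429016113281), 84.98599243164062)
```

View pics/w0.png

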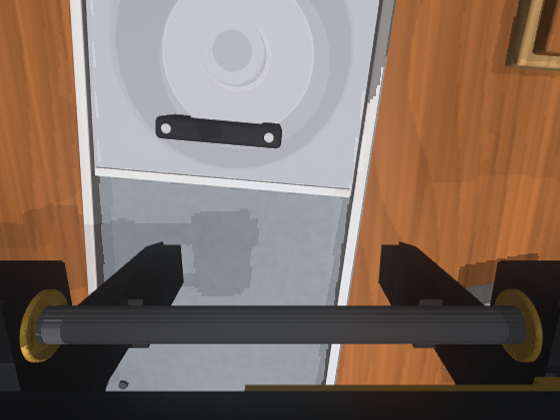

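The wrist view shows the bar at pixels (155–282, 115–148), with the hub behind it at about (235,50). The bar centre is about (0.5345, 0.0515) and the machine yaw is about -5°. I'll shut the fingers, come down on the bar's +y side and push.

Request:
apply_moves(moves=[[[1,0.82,-0.38,0.3,0,0,0],[1,0.82,-0.38,0.3,0,0,0],[1,0.82,-0.38,0.3,0,0,0],[1,0.82,-0.38,0.6,0,0,0],[1,0.82,-0.38,0.6,0,0,0],[1,0.82,-0.38,0.6,0,0,0],[1,0.82,-0.38,0.6,0,0,0],[1,0.82,-0.38,0.6,0,0,0]]], force=20)

```text
time_s: 1.77
ee_pos: [0.5382, 0.0814, 0.1802]
tool_rot: [0.707, 0.707, 0.001, 0.001]
wrist_force: [-0.0, -0.5, 0.4]
gripper_width: 0.0373
grip_force: 0.0
```

Request:
apply_moves(moves=[[[1,0,0,0,0,0,0],[1,0,0,0,0,0,0],[1,0,0,0,0,0,0],[1,0,0,0,0,0,0],[1,0,0,0.25,0,0,0],[1,0,0,0.48,0,0,0],[1,0,0,0.48,0,0,0],[1,0,0,0.48,0,0,0]]])

```text
time_s: 2.43
ee_pos: [0.536, 0.082, 0.1299]
tool_rot: [0.707, 0.707, -0.001, -0.001]
wrist_force: [0.3, 0.6, 0.5]
gripper_width: 0.0006
grip_force: 0.0
```

Request:
apply_moves(moves=[[[1,-0.1,0,0,0,0,0],[1,-0.22,-0.01,0,0,0,0],[1,-0.34,-0.02,0,0,0,0],[1,-0.46,-0.03,0,0,0,0],[1,-0.58,-0.04,0,0,0,0],[1,-0.7,-0.05,0,0,0,0],[1,-0.82,-0.06,0,0,0,0],[1,-0.92,-0.07,0,0,0,0]]])

```text
time_s: 3.1
ee_pos: [0.5303, -0.0117, 0.1312]
tool_rot: [0.707, 0.707, 0.0, 0.001]
wrist_force: [2.1, 2.4, 2.5]
gripper_width: 0.0006
grip_force: 1.5
```

Request:
apply_moves(moves=[[[1,-0.1,-0.01,0,0,0,0],[1,-0.2,-0.02,0,0,0,0],[1,-0.3,-0.03,0,0,0,0],[1,-0.4,-0.04,0,0,0,0],[1,-0.5,-0.05,0,0,0,0],[1,-0.58,-0.05,0,0,0,0],[1,-0.6,-0.05,0,0,0,0],[1,-0.6,-0.05,0,0,0,0]]])

```text
time_s: 3.77
ee_pos: [0.5245, -0.0709, 0.1303]
tool_rot: [0.707, 0.707, -0.001, -0.0]
wrist_force: [0.3, -0.4, 0.4]
gripper_width: 0.0003
grip_force: 0.0
```

Request:
apply_moves(moves=[[[1,-0.06,-0.005,0,0,0,0],[1,-0.12,-0.01,0,0,0,0],[1,-0.18,-0.015,0,0,0,0],[1,-0.22,-0.02,0,0,0,0],[1,-0.25,-0.02,0,0,0,0]]])

```text
time_s: 4.18
ee_pos: [0.5225, -0.0954, 0.1304]
tool_rot: [0.707, 0.707, -0.0, -0.0]
wrist_force: [-0.7, 1.7, -0.1]
gripper_width: 0.0005
grip_force: 1.1
```

Request:
apply_moves(moves=[[[1,-0.03,0,0,0,0,0],[1,-0.05,0,0,0,0,0],[1,-0.05,0,0,0,0,0]]])

```text
time_s: 4.43
ee_pos: [0.5231, -0.1006, 0.1308]
tool_rot: [0.707, 0.707, -0.0, 0.0]
wrist_force: [-0.4, 0.4, 0.2]
gripper_width: 0.0006
grip_force: 0.2
```

```bash
python3 - <<'E'
from h import *
for n in('scene','side'):
    p,im,d=cam(n);save(n+'1.png',im)
    r=env.outline_of('guard',n)[0]['region']
    g=world(p,d,r);g=g[(g[:,2]>.116)&(g[:,2]<.126)]
    print(n,cv2.minAreaRect((g[:,:2]*1000).astype(np.float32)))
    for o in env.outline_of('lap_wheel',n)[:1]:
        w=world(p,d,o['region']);t=w[(w[:,2]>.104)&(w[:,2]<.116)];e=w[(w[:,2]>.07)&(w[:,2]<.08)]
        print(o['confidence'],o['bbox'],len(t),len(e))
        for q in(t,e):
            if len(q)>5: print(q.mean(0).round(4),cv2.minEnclosingCircle((q[:,:2]*1000).astype(np.float32)))
E
```

```text
scene ((525.7591552734375, -64.75166320800781), (196.2786865234375, 198.6758575439453), 84.80899047851562)
0.66 [295.3, 232.7, 338.4, 260.8] 195 838
[0.5438 0.1045 0.1103] ((541.6012573242188, 104.71199035644531), 24.541940689086914)
[0.5468 0.1062 0.0749] ((539.721435546875, 103.24320983886719), 62.51288986206055)
side ((526.6964111328125, -64.34574890136719), (203.02777099609375, 195.25111389160156), 84.54437255859375)
0.92 [242.6, 236.2, 285.2, 265.6] 200 767
[0.5403 0.1087 0.1104] ((528.0621337890625, 134.16346740722656), 53.194061279296875)
[0.539  0.1113 0.0751] ((540.9035034179688, 103.19024658203125), 62.240909576416016)
```

The guard has moved about 168 mm so far, and I'll keep pushing in small steps until it meets the stop.

Request:
apply_moves(moves=[[[1,-0.03,0,0,0,0,0],[1,-0.06,-0.005,0,0,0,0],[1,-0.06,-0.005,0,0,0,0]]])

```text
time_s: 4.98
ee_pos: [0.5227, -0.1064, 0.1309]
tool_rot: [0.707, 0.707, 0.0, 0.0]
wrist_force: [-0.4, 0.9, -0.3]
gripper_width: 0.0003
grip_force: 0.4
```

Request:
apply_moves(moves=[[[1,-0.02,0,0,0,0,0],[1,-0.04,-0.003,0,0,0,0],[1,-0.04,-0.003,0,0,0,0]]])

```text
time_s: 5.23
ee_pos: [0.5223, -0.1104, 0.1308]
tool_rot: [0.707, 0.707, 0.0, 0.0]
wrist_force: [0.9, 1.0, 0.9]
gripper_width: 0.0005
grip_force: 0.4
```

Request:
apply_moves(moves=[[[1,-0.02,0,0,0,0,0],[1,-0.03,-0.002,0,0,0,0],[1,-0.03,-0.002,0,0,0,0]]])

```text
time_s: 5.48
ee_pos: [0.5221, -0.1133, 0.1308]
tool_rot: [0.707, 0.707, -0.0, 0.0]
wrist_force: [1.0, 2.2, 0.6]
gripper_width: 0.0004
grip_force: 0.5
```

Request:
apply_moves(moves=[[[1,-0.02,0,0,0,0,0],[1,-0.03,-0.002,0,0,0,0],[1,-0.03,-0.002,0,0,0,0]]])

```text
time_s: 5.73
ee_pos: [0.522, -0.1139, 0.1307]
tool_rot: [0.707, 0.707, 0.002, -0.001]
wrist_force: [2.6, 10.1, 4.1]
gripper_width: 0.0004
grip_force: 5.6
```

```bash
python3 - <<'E'
from h import *
for n in('scene','side'):
    p,im,d=cam(n)
    r=env.outline_of('guard',n)[0]['region']
    g=world(p,d,r);g=g[(g[:,2]>.116)&(g[:,2]<.126)]
    print(n,cv2.minAreaRect((g[:,:2]*1000).astype(np.float32)))
E
```

```text
scene ((525.290771484375, -77.20108795166016), (195.96975708007812, 199.13197326660156), 84.07743835449219)
side ((524.2940063476562, -77.49720001220703), (203.66778564453125, 194.9965057373047), 84.12329864501953)
```

The stop is reached. I'll back off, lift and go over the hub.

Request:
apply_moves(moves=[[[1,0.06,0,0,0,0,0],[1,0.2,0.02,-0.2,0,0,0],[0,0.4,0.05,-0.4,0,0,0],[0,0.7,0.1,-0.5,0,0,0],[0,1,0.1,-0.5,0,0,0],[0,1,0.1,-0.5,0,0,0],[0,1,0.1,-0.5,0,0,0]]])

```text
time_s: 6.52
ee_pos: [0.5316, -0.015, 0.1806]
tool_rot: [0.706, 0.708, -0.0, 0.0]
wrist_force: [-0.5, 0.7, 0.9]
gripper_width: 0.0315
grip_force: 0.0
```

Request:
apply_moves(moves=[[[0,0.3,0.03,0,0,0,0],[0,0.6,0.06,0,0,0,0],[0,0.9,0.09,0,0,0,0],[0,1,0.1,0,0,0,0],[0,1,0.1,0,0,0,0],[0,1,0.1,0,0,0,0],[0,1,0.1,0,0,0,0]]])

```text
time_s: 7.1
ee_pos: [0.5418, 0.0824, 0.1804]
tool_rot: [0.707, 0.707, -0.0, 0.0]
wrist_force: [0.6, -1.1, -0.1]
gripper_width: 0.0784
grip_force: 0.0
```

```bash
python3 - <<'E'
from h import *
s=env.sense();print(s['ee_pos'],s['tool_rot'],s['gripper_width'],s['joint_positions'])
p,im,d=cam('wrist');save('w1.png',im)
for q in('lap_wheel','hub_top'):
    for o in env.outline_of(q,'wrist')[:1]:
        w=world(p,d,o['region']);print(q,o['bbox'],o['confidence'])
        for a,b in((.105,.116),(.068,.082)):
            t=w[(w[:,2]>a)&(w[:,2]<b)]
            if len(t)>5: print(len(t),t.mean(0).round(4),cv2.minEnclosingCircle((t[:,:2]*1000).astype(np.float32)))
E
```

```text
[0.54176934 0.0824214  0.18039864] [ 7.07471913e-01  7.06741293e-01 -4.80834841e-04  7.25538720e-05] 0.07844347285487524 [-6.52009539e-02  1.81438936e-01  1.73012387e+00 -8.68057585e-04
  1.23055557e+00 -6.38778024e-02]
lap_wheel [193.3, 77.5, 366.1, 251.9] 0.58
4199 [0.5389 0.1062 0.11  ] ((538.8527221679688, 105.25279998779297), 23.265207290649414)
18454 [0.5389 0.1106 0.074 ] ((538.83740234375, 105.07012939453125), 61.946041107177734)
hub_top [191.6, 77.3, 361.4, 248.6] 0.6
4199 [0.5389 0.1062 0.11  ] ((538.8527221679688, 105.25279998779297), 23.265207290649414)
18531 [0.5389 0.1104 0.074 ] ((538.89453125, 105.06593322753906), 61.98601150512695)
```

View pics/w1.png

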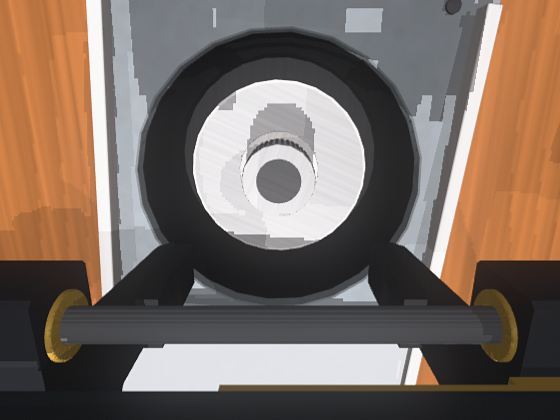

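The wheel is uncovered. The hub is at about (278,178) px and the disc is centred in the bowl, giving a centre of about (0.5395, 0.1047). I'll go down over the hub and grip it.

Request:
apply_moves(moves=[[[0,0.22,-0.02,0.1,0,0,0],[0,0.22,-0.02,0.3,0,0,0],[0,0.22,-0.02,0.5,0,0,0],[0,0.22,-0.02,0.7,0,0,0],[0,0.22,-0.02,0.9,0,0,0],[0,0.22,-0.02,1,0,0,0],[0,0.22,-0.02,1,0,0,0],[0,0.22,-0.02,1,0,0,0]]])

```text
time_s: 7.92
ee_pos: [0.5398, 0.1055, 0.0807]
tool_rot: [0.707, 0.707, -0.0, -0.0]
wrist_force: [-0.9, 0.4, -0.3]
gripper_width: 0.0882
grip_force: 0.0
```

Request:
apply_moves(moves=[[[0.7,0,0,0,0,0,0],[0.7,0,0,0,0,0,0],[0.7,0,0,0,0,0,0],[0.7,0,0,0,0,0,0],[0.7,0,0,0,0,0,0],[0.7,0,0,0,0,0,0],[0.7,0,0,0,0,0,0],[0.7,0,0,0,0,0,0]]], force=15)

```text
time_s: 8.58
ee_pos: [0.54, 0.1061, 0.081]
tool_rot: [0.707, 0.707, 0.0, 0.0]
wrist_force: [0.6, 0.3, 0.9]
gripper_width: 0.0454
grip_force: 15.0
```

Request:
apply_moves(moves=[[[0.7,0,0,0.02,0,0,0],[0.7,0,0,0.035,0,0,0],[0.7,0,0,0.035,0,0,0],[0.7,0,0,0.035,0,0,0]]], force=25)

```text
time_s: 8.92
ee_pos: [0.5403, 0.1061, 0.0802]
tool_rot: [0.707, 0.707, 0.0, 0.0]
wrist_force: [-10.3, 0.2, 25.2]
gripper_width: 0.0451
grip_force: 25.0
```

Request:
apply_moves(moves=[[[0.7,0,0,-0.012,0,0,0.02],[0.7,0,0,-0.012,0,0,0.04],[0.7,0,0,-0.012,0,0,0.06],[0.7,0,0,-0.012,0,0,0.08],[0.7,0,0,-0.012,0,0,0.1],[0.7,0,0,-0.012,0,0,0.12],[0.7,0,0,-0.012,0,0,0.14],[0.7,0,0,-0.012,0,0,0.14]]])

```text
time_s: 9.58
ee_pos: [0.5415, 0.1057, 0.0805]
tool_rot: [0.845, 0.534, 0.001, 0.001]
wrist_force: [-1.5, -2.0, 13.2]
gripper_width: 0.0451
grip_force: 25.0
```

Request:
apply_moves(moves=[[[0.7,0,0,0,0,0,0.02],[0.7,0,0,0,0,0,0.04],[0.7,0,0,0,0,0,0.06],[0.7,0,0,0,0,0,0.08],[0.7,0,0,0,0,0,0.1],[0.7,0,0,0,0,0,0.12],[0.7,0,0,0,0,0,0.14],[0.7,0,0,0,0,0,0.14]]])

```text
time_s: 10.25
ee_pos: [0.5418, 0.1058, 0.0804]
tool_rot: [0.941, 0.337, 0.002, 0.001]
wrist_force: [-0.9, -0.5, 10.8]
gripper_width: 0.0453
grip_force: 25.0
```

Request:
apply_moves(moves=[[[0.7,0,0,0,0,0,0.02],[0.7,0,0,0,0,0,0.04],[0.7,0,0,0,0,0,0.06],[0.7,0,0,0,0,0,0.08],[0.7,0,0,0,0,0,0.1],[0.7,0,0,0,0,0,0.12],[0.7,0,0,0,0,0,0.12],[0.7,0,0,0,0,0,0.12]]])

```text
time_s: 10.92
ee_pos: [0.5412, 0.1057, 0.0791]
tool_rot: [0.988, 0.157, 0.001, 0.0]
wrist_force: [4.5, -1.8, 1.3]
gripper_width: 0.0447
grip_force: 25.0
```

The wheel has dropped: z fell and the force is gone. I'll push it home now.

Request:
apply_moves(moves=[[[0.7,0,0,0.02,0,0,0],[0.7,0,0,0.04,0,0,0],[0.7,0,0,0.06,0,0,0],[0.7,0,0,0.06,0,0,0],[0.7,0,0,0.06,0,0,0]]], force=30)

```text
time_s: 11.33
ee_pos: [0.5415, 0.1057, 0.075]
tool_rot: [0.988, 0.157, 0.001, 0.001]
wrist_force: [-2.0, -3.5, 18.8]
gripper_width: 0.045
grip_force: 30.0
```

```bash
python3 - <<'E'
from h import *
s=env.sense();print(s['ee_pos'],s['wrist_force'],s['ft_torque'])
for n in('scene','side'):
    p,im,d=cam(n)
    for o in env.outline_of('lap_wheel',n)[:1]:
        w=world(p,d,o['region']);w=w[(w[:,2]>.055)&(w[:,2]<.085)]
        print(n,o['confidence'],len(w),np.percentile(w[:,2],[10,50,90]).round(4))
E
```

```text
[0.54145536 0.10566776 0.07500995] [-1.96041493 -3.52642183 18.82479248] [-0.25445094  0.52500055 -0.00490846]
scene 0.79 659 [0.0668 0.0692 0.0726]
side 0.85 489 [0.0666 0.0694 0.0718]
```

Request:
apply_moves(moves=[[[0.7,0,0,0,0,0,0],[0.7,0,0,0,0,0,0],[0.7,0,0,0,0,0,0],[0.7,0,0,0,0,0,0],[0.7,0,0,0,0,0,0],[0.7,0,0,0,0,0,0]]])

```text
time_s: 12.03
ee_pos: [0.5414, 0.1057, 0.075]
tool_rot: [0.988, 0.157, 0.002, 0.001]
wrist_force: [-1.3, -2.7, 19.0]
gripper_width: 0.045
grip_force: 30.0
```

```bash
python3 - <<'E'
from h import *
for n in('scene','side'):
    p,im,d=cam(n);save(n+'9.png',im)
    for q,a,b in(('lap_wheel',.055,.085),('guard',.116,.126)):
      for o in env.outline_of(q,n)[:1]:
        w=world(p,d,o['region']);w=w[(w[:,2]>a)&(w[:,2]<b)]
        c=np.linalg.lstsq(np.c_[w[:,:2],np.ones(len(w))],w[:,2],rcond=None)[0]
        print(n,q,len(w),np.median(w[:,2]).round(4),c[:2].round(3),cv2.minAreaRect((w[:,:2]*1000).astype(np.float32)))
E
```

```text
scene lap_wheel 595 0.0693 [0.006 0.004] ((548.5050048828125, 105.79542541503906), (91.31181335449219, 118.73168182373047), 9.466480255126953)
scene guard 2651 0.1219 [ 0.    -0.002] ((525.9893798828125, -79.1401138305664), (197.42893981933594, 194.79592895507812), 84.76432800292969)
side lap_wheel 444 0.0693 [0.006 0.017] ((544.8680419921875, 118.83272552490234), (70.65940856933594, 117.1572265625), 68.49247741699219)
side guard 1265 0.1223 [-0.     0.002] ((524.65478515625, -76.13379669189453), (197.81484985351562, 193.3356170654297), 85.2786865234375)
```

View pics/side9.png

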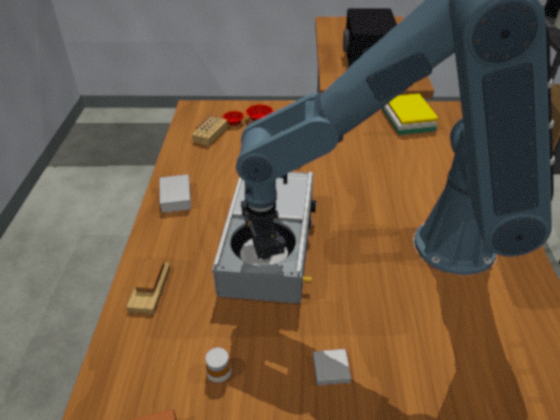

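The side view shows the guard open at about (290,195) and the gripper holding the wheel in the bowl at about (262,245). The wheel is level, with its disc face about 5.7 mm below where it started, so it is home. I'll hand the job in.

```bash
python3 -c "
from cell import env
print(env.sign_off())"
```

```text
the job is handed in; nothing more can be done
None
```

The guard is open against its stop, and the wheel is keyed over the drive pins and held home by its hub at about 19 N down and 30 N grip. I kept clear of the bystanders, and the job was handed in at about 12 s; no verdict was returned.

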